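# Measure out four incense sticks with the counting scoop

## Task

Measure out four incense sticks: hold the counting scoop by its tail grip, push it along the bin's floor in under the strike bar and right under the pile until it carries a heap, then draw it back under the bar with its sole on the floor, so that the surplus is struck off into the bin and one level layer of four is left. Let go of it on the deck clear of the bar, take it again by its upright knob and set it down flat near the middle of the scale's pan with its four sticks, the other five left in the bin. Leave the two wood blocks and the jar where they are.

Things in the scene. Friction and masses are not known exactly. Their poses are not given: they have to be found in the camera images.
- bin: wooden stick bin, fixed. Origin on the table under the inner face of the strike bar, midway across; x points from the mouth into the bin, z up. Its smooth floor is one flat plane 170 mm wide falling 10 degrees towards +x: its height over the table is 34 mm - 0.1763 x. Wooden cheeks, 150 mm apart inside and 46 mm high, flank it from 20 mm outside x = 0 to the back wall
- bar_edge (a point): middle of the lower edge of the steel strike bar over the bin's mouth, 22.5 mm off the floor measured square to it. The bar, closed by the cheeks at both ends, is 22 mm high and 8 mm thick along the slope (from 0 to -8 mm). Axes as the bin's
- pile (a point): middle of the inside of the bin, 20 mm off the floor, 52 mm along the slope from the bar's inner face; a stick lying in the bin has its centre within 58 mm of it. The inside of the bin's back wall, 50 mm high, stands 95 mm along the slope from the bar's inner face. If a stroke leaves the scoop a stick short, a second stroke into the pile fills it. Axes as the bin's
- deck_end (a point): middle of the outer end of the deck, on its top, about 61 mm over the table. The deck is the bin's floor carried on in the same plane out of the mouth, bare and without sides, to 155 mm along the slope from the inner face of the bar: the scoop slides and can rest on it; its tail may overhang. Axes as the bin's
- scoop: counting scoop, 188 mm long, about 0.25 kg: flat steel plate 80 mm wide, 3 mm thick, no sides, wooden grips behind. Origin on the underside (sole) under the middle of the bed (point bed), x to the nose, z up. The sole plate ends at x = -92 mm. Behind the bed stands a heel, x = -35.5 to -39.5 mm, 17 mm high. Centre of mass, empty, near x = -35 mm. Starts lying level on the scale
- bed (a point): middle of the scoop's bed, on its top, 3 mm over the sole. The bed, x = -35.5 to +33.5 mm of the scoop, takes just four sticks side by side across it (along y, overhanging 20 mm each side): centres 11 mm, tops 19 mm over the sole, so with the sole on the deck a level layer passes 3.5 mm under the strike bar. Axes as the scoop's
- nose (a point): middle of the scoop's front edge, 1 mm over the sole, 48 mm ahead of its origin. A ramp rises from here to a 6 mm high lip at x = 33.5 to 36.5 mm that keeps the sticks in. Pushed along the floor against the pile with the nose down on it, it rides under the sticks (5 to 20 N); at the back wall the scoop's origin is 47 mm along the slope from the bar's inner face. Axes as the scoop's
- tail (a point): on the scoop's horizontal wooden tail grip, at its middle, 27 mm over the sole, 118 mm behind the scoop's origin. The grip is 18 mm wide (y), 22 mm high (16 to 38 mm over the sole) and runs from x = -85 to -141 mm; for pushing and drawing the scoop. Axes as the scoop's
- knob (a point): on the scoop's upright wooden knob, 45 mm over the sole, 73 mm behind the scoop's origin. The knob is a square post 24 mm long (x), 22 mm wide (y), up to 62 mm over the sole; for carrying. With the scoop pushed home it stands close to the strike bar, without room for a hand. Axes as the scoop's
- sole_mid (a point): middle of the scoop's sole plate, on the underside, 22 mm behind the scoop's origin; axes as the scoop's
- scale: bench scale, grey with a dark flat pan and, on its -x side, a low white console with a display; fixed; body 200 mm (x) by 230 mm (y), console 50 mm more to -x, 32 mm high. Origin on the table under the centre of the body, z up; the pan's top is 45 mm above the table
- pan (a point): centre of the top of the scale's flat pan, which measures 185 mm along the scale's x and 220 mm along its y
- stick1: one of nine alike brown rolled incense sticks: smooth round rod, 16 mm diameter, 120 mm long, 18 g; origin at its centre, length along its y. All nine start in the bin, lying across it (along the bin's y): five on the floor side by side against the back wall, four in the hollows on top
- stick2: one of nine alike brown rolled incense sticks: smooth round rod, 16 mm diameter, 120 mm long, 18 g; origin at its centre, length along its y. All nine start in the bin, lying across it (along the bin's y): five on the floor side by side against the back wall, four in the hollows on top
- stick3: one of nine alike brown rolled incense sticks: smooth round rod, 16 mm diameter, 120 mm long, 18 g; origin at its centre, length along its y. All nine start in the bin, lying across it (along the bin's y): five on the floor side by side against the back wall, four in the hollows on top
- stick4: one of nine alike brown rolled incense sticks: smooth round rod, 16 mm diameter, 120 mm long, 18 g; origin at its centre, length along its y. All nine start in the bin, lying across it (along the bin's y): five on the floor side by side against the back wall, four in the hollows on top
- stick5: one of nine alike brown rolled incense sticks: smooth round rod, 16 mm diameter, 120 mm long, 18 g; origin at its centre, length along its y. All nine start in the bin, lying across it (along the bin's y): five on the floor side by side against the back wall, four in the hollows on top
- stick6: one of nine alike brown rolled incense sticks: smooth round rod, 16 mm diameter, 120 mm long, 18 g; origin at its centre, length along its y. All nine start in the bin, lying across it (along the bin's y): five on the floor side by side against the back wall, four in the hollows on top
- stick7: one of nine alike brown rolled incense sticks: smooth round rod, 16 mm diameter, 120 mm long, 18 g; origin at its centre, length along its y. All nine start in the bin, lying across it (along the bin's y): five on the floor side by side against the back wall, four in the hollows on top
- stick8: one of nine alike brown rolled incense sticks: smooth round rod, 16 mm diameter, 120 mm long, 18 g; origin at its centre, length along its y. All nine start in the bin, lying across it (along the bin's y): five on the floor side by side against the back wall, four in the hollows on top
- stick9: one of nine alike brown rolled incense sticks: smooth round rod, 16 mm diameter, 120 mm long, 18 g; origin at its centre, length along its y. All nine start in the bin, lying across it (along the bin's y): five on the floor side by side against the back wall, four in the hollows on top
- block_a: bystander: a pale sawn wood block 70 x 55 mm, 60 mm high, loose; origin under its centre
- block_b: bystander: a pale sawn wood block 60 x 50 mm, 75 mm high, loose; origin under its centre
- jar: bystander: an amber jar of resin with a metal cap, 70 mm across, 85 mm high, loose; origin under its centre
Mind the look-alikes: they are no part of the job. Leave any blue or yellow look-alike of the stick7 alone. What is shaped like the stick8 but blue is not meant.

How it is judged:
By the outcome, as a careful person would: the job done as asked, in the order asked, and still so for the second after the job is handed in, with the robot touching nothing.
It also fails if it takes over 67 s, if anything falls off the work surface, if the arm or the gripper's body presses on something with over 40 N, if the wrist force passes 120 N, or if a joint passes its speed limit or range.

## Robot

A 6-joint arm with a two-finger parallel gripper is mounted at the origin on the work surface. World frame = base frame: x ahead of the robot, y to its left, z up, the work surface at z = 0. Lengths are in m, angles in degrees, forces in N, time in s.
With the tool pointing down it reaches from about 0.4 to 0.825 m from the base axis. Payload 7 kg.
Tool frame: the origin (TCP) lies midway between the tips of the shut fingers; the grasp point (between the pads) lies 19 mm behind it; z points along the fingers, y is the line along which they close (so a half turn about z gives the same grasp; the last joint's range is limited). The gripper opens to 88 mm and grips with 3 to 60 N. Pads are 19 mm wide; open, the fingers measure 130 mm over their backs; the gripper's body (78 mm by 193 mm) begins 47 mm behind the grasp point.
Start: joints at [-48.466, 20.546, 0.682, 0, -70.136, -16.507], TCP at [0.286, -0.612, 0.227] pointing down, gripper open.
Joint ranges: [-176.03, 176.03], [-82.01, 121.73], [-58.28, 71.71], [-173.87, 95.51], [-174.79, -0.11], [-173.66, 173.66]. Speed limits (degrees/s): [136.94, 136.94, 172.46, 180, 180, 180].

## Interface

Orientations are given as [roll, pitch, yaw] about the fixed x, y, z axes, in that order (R = Rz(yaw) Ry(pitch) Rx(roll)).
In Python, from plant import telemetry, viewer, workorder gives the robot as it stands. The module is installed in compiled form; this text tells all that it offers.
- The arm moves only by the tool carry_out, never from a script. Its argument "rows" is a list of rows, each a list of 6 numbers: the shift along the tool's x, y, z in m, then the turn, a rotation vector about the tool's x, y, z in rad. In form: [[tx, ty, tz, ax, ay, az], ...]. A call has 1 to 8 rows; each row is the pose to reach, as a shift and turn from the pose commanded when the call began, along the tool's axes at that moment; what a row does not reach only later rows make up. A row lasts 1/8 s, in which the tool goes at most 62.5 mm and 10.7 degrees, less where a joint would pass 70% of its speed; a pose out of reach is approached as far as the arm can. A call with a gripper value outside its range is refused whole. "grip" is the gripper's target within -1 to 1 (fully open at 1, half-way at 0, shut at -1), set as the call begins (left out, the last holds). The fingers move at their own pace and stop on an object; the grip force is fixed at half the most. Time passes only in rows, so rows that repeat a pose let the fingers close. It gives the time, the measured TCP pose, the force, the opening and the grip force at its end, in the units of the state.
- telemetry.get_obs(): the state, without advancing time (a new reading comes with each control period).
- viewer.snapshot(name): name is "side" or "top"; returns the picture (420x560x3 uint8, red, green, blue); there is no depth.
- viewer.camera_info(name): a dict with "intrinsics" (3x3 intrinsics, pixels), "extrinsics" (4x4, takes a point from camera to world coordinates). Camera axes: x right, y down, z forward; pixel columns grow to the right and rows downward; lengths in m; the calibration is good to about 2 mm. A picture is of the moment at which its call begins. camera_info takes no time and is no camera call.
- workorder.close_job(): hands the job in; it is judged then, once.
The state is a dict: "clock": time; "joint_pos": joint angles; "qvel": joint speeds; "tau": joint torques, N m; "tool_pos": TCP position; "orientation": TCP orientation; "force": force on the tool from outside, world axes, zero at the start; "moment": the same for the moment, N m; "opening": finger opening in m; "gripper_force": force on a finger pad.
Only numpy, scipy, OpenCV 4.12 (cv2) and the standard library are available. Lean on these libraries where they do the work, as an engineer would, in place of code of your own. Each camera call takes 0.05 s, during which the arm holds its last target. There are 200 camera calls.

## Working session

There is one attempt and no reset: what is moved stays moved. The work goes in short steps, Python scripts to look and compute and a tool call to move; the robot and the scene stay as the last step left them, time stands still between calls to the robot, and variables do not carry over. Pictures are saved under pics/ and viewed, at most 10 in all, crops included, and the job is handed in when it is done.

Besides the shell and the picture viewer there is one more tool, called after ">>>" as name([rows], argument=value, ...), one row to a line, values as JSON. carry_out: Moves the arm, as the interface text tells. Its arguments: {"type":"object","properties":{"rows":{"type":"array"},"grip":{"type":"number"}},"required":["rows"]}

```bash
mkdir -p pics; cat > h.py <<'E'
import numpy as np, cv2
from plant import telemetry, viewer, workorder
from scipy.spatial.transform import Rotation as R
def snap(n,f=None):
    im=viewer.snapshot(n)
    if f: cv2.imwrite('pics/'+f,im[:,:,::-1])
    return im
def cam(n):
    c=viewer.camera_info(n); return np.array(c['intrinsics']),np.array(c['extrinsics'])
def ray(n,uv):
    K,E=cam(n); d=E[:3,:3]@np.linalg.inv(K)@[uv[0],uv[1],1]; return E[:3,3],d
def onz(n,uv,z):
    o,d=ray(n,uv); return o+d*(z-o[2])/d[2]
def proj(n,P):
    K,E=cam(n); p=(np.atleast_2d(P)-E[:3,3])@E[:3,:3]; q=p@K.T; return q[:,:2]/q[:,2:]
E
python3 - <<'E'
from h import *
a=snap('top','t0.png');b=snap('side','s0.png')
for n in('top','side'):
    K,E=cam(n);print(n,K.round(1).tolist(),E.round(3).tolist())
s=telemetry.get_obs();print({k:np.round(v,3).tolist() for k,v in s.items()})
E
```

```text
top [[392.1, 0.0, 276.4], [0.0, 392.1, 203.9], [0.0, 0.0, 1.0]] [[0.012, -0.991, 0.131, 0.386], [-1.0, -0.012, -0.002, 0.007], [0.003, -0.131, -0.991, 1.016], [0.0, 0.0, 0.0, 1.0]]
side [[455.9, 0.0, 271.8], [0.0, 455.9, 213.9], [0.0, 0.0, 1.0]] [[-0.933, -0.282, 0.225, 0.278], [-0.36, 0.721, -0.592, 0.657], [0.005, -0.634, -0.774, 0.909], [0.0, 0.0, 0.0, 1.0]]
{'clock': 0.1, 'joint_pos': [-48.466, 20.587, 0.639, -0.017, -70.136, -16.508], 'qvel': [0.003, -0.062, 0.033, 0.06, 0.004, -0.023], 'tau': [-0.003, -58.416, 29.375, 7.015, 0.01, -0.0], 'tool_pos': [0.285, -0.611, 0.226], 'orientation': [179.916, -0.008, -154.979], 'force': [0.291, 0.254, -0.23], 'moment': [0.085, -0.003, 0.013], 'gripper_force': 0.0, 'opening': 0.087}
```

View pics/t0.png

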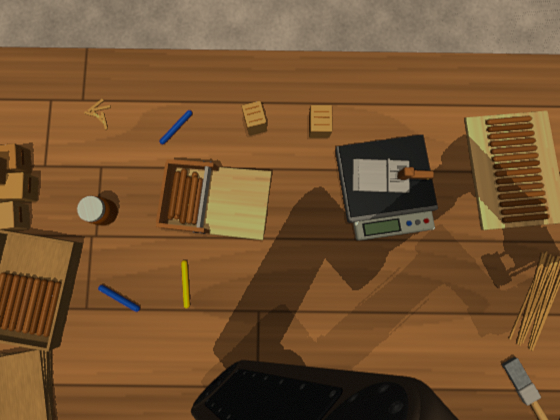

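View pics/s0.png

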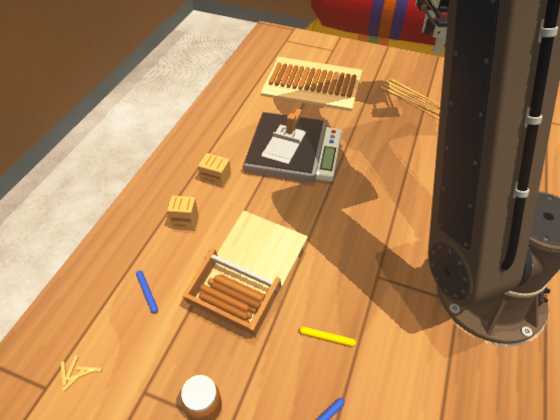

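Top view: the bin holding nine sticks is at (187,195), its bar at (205,195) and its deck out to (268,203). The scoop lies on the scale at (388,175), nose to the left, tail at (425,174).
Look-alikes: the stick tray at (28,300), the stick board at (515,170), blue sticks at (176,127) and (119,297), a yellow one at (186,284), and a brush at (520,375). I choose the open bin with the bar and deck, and check it in a close crop.

```bash
python3 - <<'E'
from h import *
a=cv2.imread('pics/t0.png')
c1=cv2.resize(a[150:250,150:280],None,fx=4.6,fy=4.6,interpolation=cv2.INTER_CUBIC)[:, :400*2]
p=cv2.resize(a[150:246,152:280],(400,300),interpolation=cv2.INTER_CUBIC)
q=cv2.resize(a[130:244,330:442],(400,407),interpolation=cv2.INTER_CUBIC)[:300]
b=cv2.imread('pics/s0.png')
r=cv2.resize(b[208:334,178:312],(400,376),interpolation=cv2.INTER_CUBIC)[:300]
s=cv2.resize(b[100:184,240:352],(400,300),interpolation=cv2.INTER_CUBIC)
cv2.imwrite('pics/crop.png',np.vstack([np.hstack([p,q]),np.hstack([r,s])]))
E
```

```text
(no output)
```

View pics/crop.png

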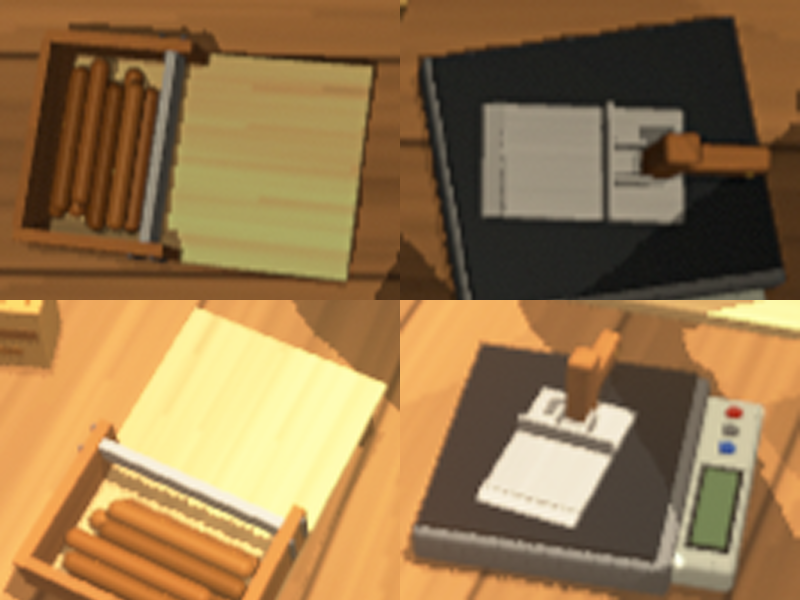

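The crop confirms the choices: the bin with nine sticks, its grey bar from (208,167) to (199,227) in the top view, and the scoop's plate with knob and tail. Next I measure.

```bash
python3 - <<'E'
from h import *
def show(l,P): print(l,(np.array(P)*1000).round(1).tolist())
T=lambda x,y,s,o:(o[0]+x/s-.0,o[1]+y/s)
st=3.125;o=(151.7,149.7)
d=[onz('top',T(*p,st,o),.061) for p in((376,66),(347,280))];show('deck top',d)
b=[onz('top',T(*p,st,o),.0785) for p in((175,52),(148,242))];show('bar top',b)
ss=2.985;o2=(177.7,207.7)
d2=[onz('side',T(*p,ss,o2),.061) for p in((200,308-300),(386,82))];show('deck side',d2)
b2=[onz('side',T(*p,ss,o2),.0785) for p in((108,143),(284,223))];show('bar side',b2)
sc=3.571;o3=(329.7,129.7)
p1=[onz('top',T(*p,sc,o3),.048) for p in((82,103),(82,217),(284,222),(285,110))];show('plate top',p1)
o4=(239.7,99.7)
p2=[onz('side',T(*p,sc,o4),.048) for p in((78,198),(177,227),(235,105),(145,88))];show('plate side',p2)
# knob top centre top view (683-400,150), z=.045+.062
show('knob top',onz('top',T(283,150,sc,o3),.107)); show('tail end',onz('top',T(370,158,sc,o3),.083))
# pan corners
show('pan',[onz('top',T(*p,sc,o3),.045) for p in((26,60),(330,18))])
for l,q in(('top',p1),('side',p2)):
    q=np.array(q);f=(q[0]+q[1])/2;r=(q[2]+q[3])/2
    print(l,'len',np.linalg.norm(f-r),'wid',np.linalg.norm(q[0]-q[1]),'yaw',np.degrees(np.arctan2(*(f-r)[1::-1])))
    show('mid',(f+r)/2)
for l,e in(('deckT',d),('deckS',d2),('barT',b),('barS',b2)):
    v=e[0]-e[1];print(l,np.linalg.norm(v),'yaw x:',np.degrees(np.arctan2(v[1],v[0]))+90);show('mid',(e[0]+e[1])/2)
E
```

```text
deck top [[595.6, 16.8, 61.0], [425.8, 37.1, 61.0]]
bar top [[601.0, 173.7, 78.5], [452.3, 189.2, 78.5]]
deck side [[589.4, 21.0, 61.0], [425.3, 37.1, 61.0]]
bar side [[594.8, 177.0, 78.5], [450.3, 193.2, 78.5]]
plate top [[632.6, -186.7, 48.0], [550.8, -185.6, 48.0], [548.9, -327.2, 48.0], [629.3, -330.5, 48.0]]
plate side [[628.9, -185.8, 48.0], [547.8, -183.7, 48.0], [551.5, -332.6, 48.0], [626.5, -325.9, 48.0]]
knob top [587.4, -307.7, 107.0]
tail end [587.8, -375.1, 83.0]
pan [[664.3, -147.8, 45.0], [698.1, -366.1, 45.0]]
top len 0.14273170541790947 wid 0.08187480384151721 yaw 88.97021929169081
mid [590.4, -257.5, 48.0]
side len 0.14451765728006125 wid 0.08115334585468753 yaw 90.25239389358434
mid [588.6, -257.0, 48.0]
deckT 0.17101247283033902 yaw x: 83.1787371566948
mid [510.7, 26.9, 61.0]
deckS 0.16480441555113068 yaw x: 84.37596613061702
mid [507.3, 29.0, 61.0]
barT 0.14952495306688357 yaw x: 84.04557266282842
mid [526.6, 181.4, 78.5]
barS 0.14545735654173717 yaw x: 83.61377908845259
mid [522.5, 185.1, 78.5]
```

```bash
cat >> h.py <<'E'
def state():
    s=telemetry.get_obs(); return np.array(s['tool_pos']),R.from_euler('xyz',s['orientation'],degrees=True),s
def rel(pos,Rt,frm=None):
    p,r,s=state()
    if frm: p,r=frm
    return np.r_[r.inv().apply(np.array(pos)-p),(r.inv()*Rt).as_rotvec()].round(4).tolist()
down=lambda yaw:R.from_euler('xyz',[180,0,yaw],degrees=True)
E
python3 - <<'E'
from h import *
print(rel([.5885,-.353,.18],down(-90)))
T=lambda x,y:(329.7+x/3.571,129.7+y/3.571)
# pan corners: edges lines
print([onz('top',T(*p),.045).round(4).tolist() for p in((26,60),(330,18),(383,268),(68,298))])
E
```

```text
[-0.3839, 0.1057, 0.0458, 0.0014, 0.0007, -1.1341]
[[0.6643, -0.1478, 0.045], [0.6981, -0.3661, 0.045], [0.5176, -0.3965, 0.045], [0.4939, -0.1756, 0.045]]
```

>>> carry_out([
  [-0.384,0.106,0.046,0.001,0.001,-1.134],
  [-0.384,0.106,0.046,0.001,0.001,-1.134],
  [-0.384,0.106,0.046,0.001,0.001,-1.134],
  [-0.384,0.106,0.046,0.001,0.001,-1.134],
  [-0.384,0.106,0.046,0.001,0.001,-1.134],
  [-0.384,0.106,0.046,0.001,0.001,-1.134],
  [-0.384,0.106,0.046,0.001,0.001,-1.134],
  [-0.384,0.106,0.046,0.001,0.001,-1.134],
], grip=0.2)

```text
clock: 1.1
tool_pos: [0.5896, -0.3516, 0.1794]
orientation: [179.9, -0.0, -89.9]
force: [-0.8, 0.4, -0.5]
opening: 0.052
gripper_force: 0.0
```

>>> carry_out([
  [0.0014,0.001,0.05,0,0,0],
  [0.0014,0.001,0.09,0,0,0],
  [0.0014,0.001,0.115,0,0,0],
  [0.0014,0.001,0.1235,0,0,0],
  [0.0014,0.001,0.1235,0,0,0],
])

```text
clock: 1.72
tool_pos: [0.5872, -0.3555, 0.0573]
orientation: [180.0, -0.1, -90.1]
force: [-0.0, -1.4, 0.5]
opening: 0.0527
gripper_force: 0.0
```

```bash
python3 - <<'E'
from h import *
a=snap('top');b=snap('side')
f=lambda im,y,x:cv2.resize(im[y:y+100,x:x+133],(400,300),interpolation=cv2.INTER_CUBIC)[:,:,::-1]
cv2.imwrite('pics/g1.png',np.hstack([f(a,130,340),f(b,80,240)]))
print(state()[:1],state()[2]['force'])
E
```

```text
(array([ 0.58820496, -0.35540748,  0.0585281 ]),) [-0.34376282 -0.52068047 -0.82950151]
```

View pics/g1.png

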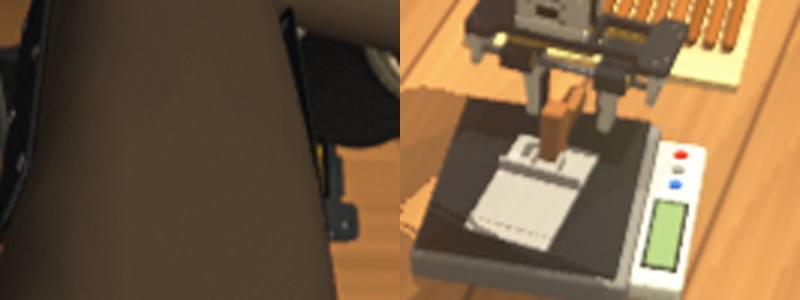

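The side view shows the fingers straddling the tail grip behind the knob, at crop pixel (570,110). I lower 3 mm and close.

>>> carry_out([
  [0,0,0.003,0,0,0],
  [0,0,0.003,0,0,0],
  [0,0,0.003,0,0,0],
  [0,0,0.003,0,0,0],
  [0,0,0.003,0,0,0],
  [0,0,0.003,0,0,0],
], grip=-1)

```text
clock: 2.58
tool_pos: [0.5878, -0.3547, 0.0542]
orientation: [-180.0, -0.1, -90.0]
force: [0.8, -0.5, 1.3]
opening: 0.0178
gripper_force: 29.9
```

```bash
cat >> h.py <<'E'
B=np.array([.525,.1796,.034]); YB=84.; c,s_=np.cos(np.radians(10)),np.sin(np.radians(10))
u=np.array([np.cos(np.radians(YB)),np.sin(np.radians(YB)),0]); yb=np.array([-u[1],u[0],0])
t=c*u-[0,0,s_]; n=s_*u+[0,0,c]
Rb=R.from_matrix(np.c_[-t,yb,-n])
G=[-.1195,0,.0095]  # TCP in scoop
def onslope(s,h,y=0,g=None): # TCP for scoop origin at slope s, height h
    g=g or G
    return B+(s+g[0])*t+(h+g[2])*n+(y+g[1])*yb
def where(g=None):
    g=g or G; p,r,_=state(); o=p+r.apply([g[0],0,g[2]])-B  # tool x=-scoop x, tool z=-scoop z
    return (o@t).round(4),(o@yb).round(4),(o@n).round(4)
E
python3 - <<'E'
from h import *
p,r,_=state()
a=p+[0,0,.12]
print(rel(a,r)); print(rel(onslope(-.09,.06),Rb,(a,r)), rel(onslope(-.09,.06),Rb))
E
```

```text
[0.0002, -0.0001, -0.12, 0.0, 0.0, 0.0]
[-0.3412, 0.0831, 0.0349, -0.0097, 0.173, 0.1046] [-0.341, 0.083, -0.0851, -0.0097, 0.173, 0.1046]
```

>>> carry_out([
  [0,0,-0.015,0,0,0],
  [0,0,-0.04,0,0,0],
  [0,0,-0.07,0,0,0],
  [0,0,-0.1,0,0,0],
  [0,0,-0.12,0,0,0],
  [0,0,-0.12,0,0,0],
])

```text
clock: 3.32
tool_pos: [0.5884, -0.3549, 0.1765]
orientation: [-179.8, -0.1, -90.0]
force: [-0.4, 0.1, -2.4]
opening: 0.018
gripper_force: 30.0
```

```bash
python3 - <<'E'
from h import *
print(rel(onslope(-.09,.06),Rb)); s=state()[2]; print(state()[0],s['force'],s['moment'],s['opening'])
E
```

```text
[-0.3414, 0.0838, 0.0365, -0.013, 0.172, 0.1042]
[ 0.58844327 -0.35486687  0.17646202] [-0.43862804  0.14159864 -2.41269858] [-0.17565569  0.04477834  0.02382024] 0.01798729373827855
```

>>> carry_out([
  [-0.02,0.005,0,0,0.01,0.006],
  [-0.06,0.015,0,-0.002,0.03,0.02],
  [-0.115,0.028,0,-0.005,0.06,0.04],
  [-0.175,0.043,0,-0.008,0.09,0.055],
  [-0.235,0.058,0.01,-0.01,0.12,0.075],
  [-0.29,0.071,0.02,-0.012,0.15,0.09],
  [-0.325,0.08,0.032,-0.013,0.168,0.102],
  [-0.3414,0.0838,0.0365,-0.013,0.172,0.1042],
])

```text
clock: 4.32
tool_pos: [0.5022, -0.0116, 0.1356]
orientation: [179.7, -10.0, -95.8]
force: [-0.1, 0.6, -1.9]
opening: 0.0179
gripper_force: 30.0
```

```bash
python3 - <<'E'
from h import *
b=snap('side');a=snap('top')
f=lambda im,y,x:cv2.resize(im[y:y+150,x:x+200],(400,300),interpolation=cv2.INTER_CUBIC)[:,:,::-1]
cv2.imwrite('pics/g2.png',np.hstack([f(a,130,150),f(b,160,160)]))
print(where(),state()[2]['orientation']); print(rel(onslope(-.085,.010),Rb),rel(onslope(-.085,.0),Rb))
E
```

```text
(np.float64(-0.088), np.float64(0.0027), np.float64(0.0573)) [179.65824325 -10.00329174 -95.81108452]
[-0.003, -0.0025, 0.0473, 0.0054, -0.0001, 0.0032] [-0.003, -0.0026, 0.0573, 0.0054, -0.0001, 0.0032]
```

View pics/g2.png

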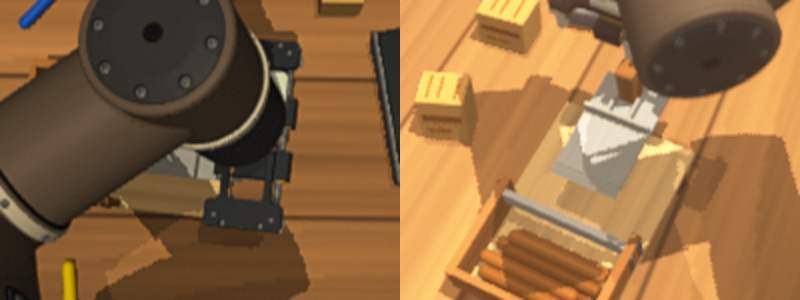

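The scoop hangs over the deck with its nose towards the bin. In the side view the nose corners are at about (237,249) and (262,258). I check for droop against the projected pose.

```bash
python3 - <<'E'
from h import *
P=lambda x,y,z,s=-.088,h=.0573,yy=.0027:B+(s+x)*t+(h+z)*n+(yy+y)*yb
print(proj('side',[P(.048,.04,.001),P(.048,-.04,.001),P(.048,0,.001),P(.048,0,-.009)]).round(1))
print('bar ends',proj('side',[P(0,.075,.0445,0,0,0),P(0,-.075,.0445,0,0,0)]).round(1))
print('deck ends',proj('side',[P(-.155,.085,0,0,0,0),P(-.155,-.085,0,0,0,0)]).round(1))
E
```

```text
[[266.5 258.7]
 [234.  244.6]
 [250.1 251.6]
 [250.6 253.6]]
bar ends [[272.1 283.2]
 [211.1 255.9]]
deck ends [[307.4 235.2]
 [243.4 209.3]]
```

>>> carry_out([
  [-0.001,-0.001,0.015,0.002,0,0.001],
  [-0.003,-0.0025,0.03,0.005,0,0.003],
  [-0.003,-0.0025,0.042,0.005,0,0.003],
  [-0.003,-0.0025,0.049,0.005,0,0.003],
  [-0.003,-0.0025,0.052,0.005,0,0.003],
  [-0.003,-0.0025,0.052,0.005,0,0.003],
])

```text
clock: 5.18
tool_pos: [0.5056, -0.0195, 0.0854]
orientation: [-179.9, -9.9, -96.2]
force: [0.1, 0.2, -3.3]
opening: 0.0176
gripper_force: 30.0
```

```bash
python3 - <<'E'
from h import *
s=state()[2];print(where(),s['force'],s['moment'])
E
```

```text
(np.float64(-0.0864), np.float64(-0.0019), np.float64(0.0065)) [ 0.06707231  0.18973869 -3.34202204] [0.54522275 0.05593395 0.02720507]
```

>>> carry_out([
  [0,0,0.002,0,0,0],
  [0,0,0.003,0,0,0],
  [0,0,0.003,0,0,0],
])

```text
clock: 5.55
tool_pos: [0.5055, -0.0199, 0.0825]
orientation: [-179.9, -9.9, -96.1]
force: [-0.8, -0.1, -2.8]
opening: 0.0181
gripper_force: 30.0
```

>>> carry_out([
  [0,0,0.002,0,0,0],
  [0,0,0.003,0,0,0],
  [0,0,0.003,0,0,0],
])

```text
clock: 5.92
tool_pos: [0.5058, -0.0203, 0.0797]
orientation: [-179.8, -9.9, -96.1]
force: [0.4, -0.4, 0.4]
opening: 0.0182
gripper_force: 30.0
```

```bash
python3 - <<'E'
from h import *
s=state()[2];print(where(),s['force'],s['moment'])
b=snap('side')
cv2.imwrite('pics/g3.png',cv2.resize(b[180:330,180:380],(800,600),interpolation=cv2.INTER_CUBIC)[:,:,::-1])
E
```

```text
(np.float64(-0.0861), np.float64(-0.0021), np.float64(0.0008)) [ 0.42814878 -0.39052991  0.40877682] [ 0.90459062  0.05676871 -0.0047547 ]
```

View pics/g3.png

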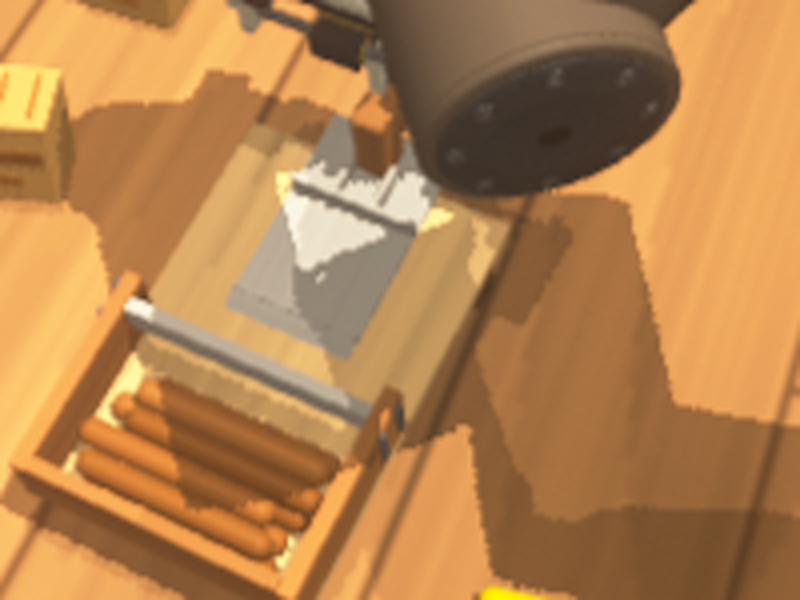

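The nose is resting on the deck in front of the bar, with corners at (237,255) and (266,269.5). I work out its alignment.

```bash
python3 - <<'E'
from h import *
def onplane(uv,h):
    o,d=ray('side',uv); k=((B+h*n-o)@n)/(d@n); q=o+k*d-B; return q@t,q@yb
f=lambda x,y:(180+x/4-.2,180+y/4-.2)
for nm,a,h in(('noseL',(228,300),.001),('noseR',(345,358),.001),('deckL',(254,122),0),('deckR',(518,205),0),('barL',(128,305),.0445),('barR',(370,404),.0445)):
    print(nm,np.round(onplane(f(*a),h),4))
E
```

```text
noseL [-0.0414 -0.0403]
noseR [-0.0378  0.0371]
deckL [-0.1524 -0.084 ]
deckR [-0.1666  0.0845]
barL [-0.0003 -0.0734]
barR [-0.0049  0.073 ]
```

>>> carry_out([
  [0,0,0.001,0,0,0],
  [0,0,0.002,0,0,0],
  [0,0,0.002,0,0,0],
])

```text
clock: 6.35
tool_pos: [0.506, -0.0208, 0.0783]
orientation: [-179.8, -10.0, -96.1]
force: [-1.1, -0.5, 7.0]
opening: 0.0178
gripper_force: 30.0
```

```bash
python3 - <<'E'
from h import *
s=state()[2];print(where(),s['force'],s['moment'])
E
```

```text
(np.float64(-0.0864), np.float64(-0.0024), np.float64(-0.0007)) [-1.09451765 -0.48909135  6.99360973] [0.34138003 0.45323013 0.00815719]
```

>>> carry_out([
  [-0.008,0,0,0,0,0],
  [-0.018,0.001,0,0,0,0],
  [-0.028,0.001,0,0,0,0],
  [-0.038,0.002,0,0,0,0],
  [-0.046,0.002,0,0,0,0],
  [-0.052,0.002,0,0,0,0],
  [-0.057,0.002,0,0,0,0],
  [-0.062,0.002,0,0,0,0],
])

```text
clock: 7.35
tool_pos: [0.511, 0.0404, 0.068]
orientation: [-179.8, -10.0, -96.1]
force: [0.4, -0.8, 9.5]
opening: 0.0179
gripper_force: 30.0
```

```bash
python3 - <<'E'
from h import *
s=state()[2];print(where(),s['force'],s['moment'])
E
```

```text
(np.float64(-0.0242), np.float64(-0.0008), np.float64(-0.0003)) [ 0.44389368 -0.7659596   9.53688432] [-0.33388828  0.29201635 -0.03847617]
```

>>> carry_out([
  [-0.005,0,0,0,0,0],
  [-0.01,0,0,0,0,0],
  [-0.016,0,0,0,0,0],
  [-0.022,0,0,0,0,0],
  [-0.028,0,0,0,0,0],
  [-0.034,0,0,0,0,0],
  [-0.039,0,0,0,0,0],
  [-0.044,0,0,0,0,0],
])

```text
clock: 8.35
tool_pos: [0.5155, 0.0833, 0.0604]
orientation: [-179.8, -10.0, -96.1]
force: [-1.0, -2.0, 12.5]
opening: 0.0179
gripper_force: 30.0
```

```bash
python3 - <<'E'
from h import *
s=state()[2];print(where(),s['force'],s['moment'])
E
```

```text
(np.float64(0.0196), np.float64(-0.0008), np.float64(-0.0002)) [-1.04868331 -1.96293005 12.53898851] [-1.0915456   0.37612994 -0.04903654]
```

Force is modest, so I continue to the back wall (about 27 mm more).

>>> carry_out([
  [-0.005,0,0,0,0,0],
  [-0.01,0,0,0,0,0],
  [-0.015,0,0,0,0,0],
  [-0.02,0,0,0,0,0],
  [-0.024,0,0,0,0,0],
  [-0.026,0,0,0,0,0],
  [-0.026,0,0,0,0,0],
])

```text
clock: 9.22
tool_pos: [0.5183, 0.1089, 0.0559]
orientation: [-179.8, -10.0, -96.1]
force: [0.4, -1.0, 10.5]
opening: 0.0178
gripper_force: 30.0
```

```bash
python3 - <<'E'
from h import *
s=state()[2];print(where(),s['force'],s['moment'])
a=snap('top');b=snap('side')
f=lambda im,y,x:cv2.resize(im[y:y+105,x:x+105],(400,400),interpolation=cv2.INTER_CUBIC)[:,:,::-1]
cv2.imwrite('pics/g4.png',np.hstack([f(a,140,150),f(b,230,180)]))
E
```

```text
(np.float64(0.0458), np.float64(-0.0009), np.float64(-0.0002)) [ 0.38302907 -0.95807451 10.51062931] [-0.26964439  0.3960429   0.02912484]
```

View pics/g4.png

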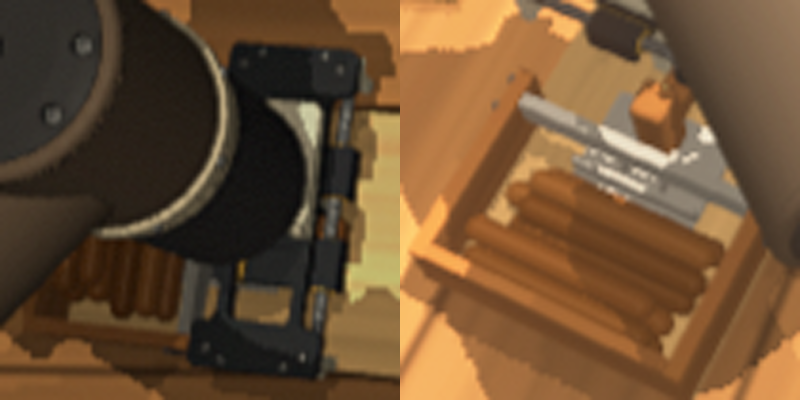

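Sticks are heaped over the bed, and the heel is just inside the bar at crop (640,180). I push the last few millimetres, then look at the force.

>>> carry_out([
  [-0.002,0,0,0,0,0],
  [-0.004,0,0,0,0,0],
  [-0.004,0,0,0,0,0],
])

```text
clock: 9.7
tool_pos: [0.5182, 0.1112, 0.0555]
orientation: [-179.9, -10.1, -96.1]
force: [0.0, -7.3, 14.7]
opening: 0.0181
gripper_force: 30.0
```

```bash
python3 - <<'E'
from h import *
s=state()[2];print(where(),s['force'],s['moment'])
E
```

```text
(np.float64(0.0481), np.float64(-0.0006), np.float64(-0.0005)) [ 1.34049013e-02 -7.30384115e+00  1.47005780e+01] [-2.85656011  0.03978655  0.0063034 ]
```

>>> carry_out([
  [0.004,0,0,0,0,0],
  [0.009,0,0,0,0,0],
  [0.014,0,0,0,0,0],
  [0.019,0,0,0,0,0],
  [0.024,0,0,0,0,0],
  [0.029,0,0,0,0,0],
  [0.034,0,0,0,0,0],
  [0.039,0,0,0,0,0],
])

```text
clock: 10.7
tool_pos: [0.5152, 0.0756, 0.0617]
orientation: [-179.7, -9.8, -96.1]
force: [0.8, 4.0, 4.9]
opening: 0.0176
gripper_force: 30.0
```

>>> carry_out([
  [0.005,0,0,0,0,0],
  [0.01,0,0,0,0,0],
  [0.015,0,0,0,0,0],
  [0.02,0,0,0,0,0],
  [0.025,0,0,0,0,0],
  [0.03,0,0,0,0,0],
  [0.035,0,0,0,0,0],
  [0.04,0,0,0,0,0],
])

```text
clock: 11.7
tool_pos: [0.511, 0.0363, 0.0686]
orientation: [-179.7, -9.8, -96.1]
force: [0.9, 4.1, 5.9]
opening: 0.0178
gripper_force: 30.0
```

```bash
python3 - <<'E'
from h import *
s=state()[2];print(where(),s['force'],s['moment'])
E
```

```text
(np.float64(-0.0283), np.float64(-0.0013), np.float64(-0.0001)) [0.93290522 4.09790348 5.85249634] [ 1.62538381  0.03245763 -0.04916631]
```

>>> carry_out([
  [0.005,0,0,0,0,0],
  [0.012,0,0,0,0,0],
  [0.02,0,0,0,0,0],
  [0.028,0,0,0,0,0],
  [0.036,0,0,0,0,0],
  [0.045,0,0,0,0,0],
  [0.055,0,0,0,0,0],
  [0.062,0,0,0,0,0],
])

```text
clock: 12.7
tool_pos: [0.5038, -0.0253, 0.079]
orientation: [-179.8, -9.9, -96.1]
force: [0.8, 3.4, 4.5]
opening: 0.0177
gripper_force: 30.0
```

```bash
python3 - <<'E'
from h import *
s=state()[2];print(where(),s['force'],s['moment'])
b=snap('side')
cv2.imwrite('pics/g5.png',cv2.resize(b[180:330,180:380],(800,600),interpolation=cv2.INTER_CUBIC)[:,:,::-1])
E
```

```text
(np.float64(-0.0912), np.float64(-0.0006), np.float64(-0.0007)) [0.82112225 3.42155388 4.53603937] [ 1.76751984  0.02827975 -0.03071456]
```

View pics/g5.png

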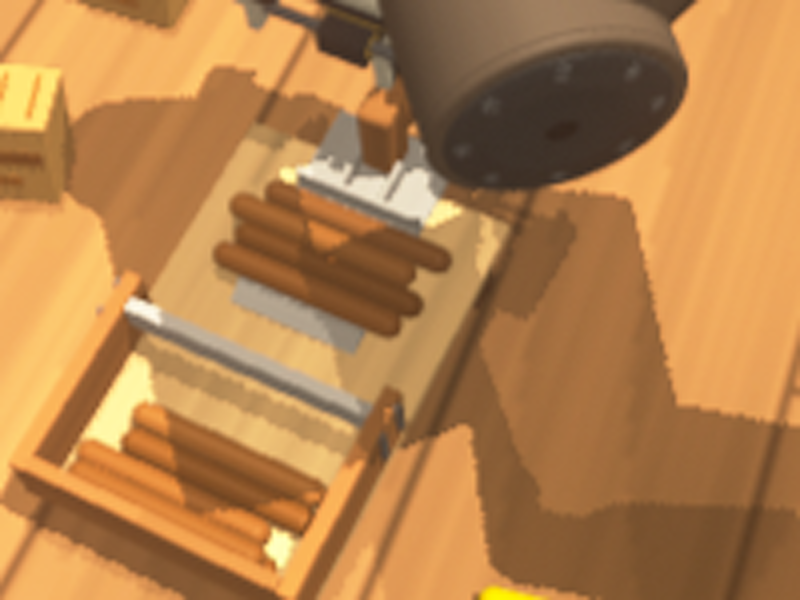

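The scoop is on the deck clear of the bar with four sticks in one level layer, at crop (250-420, 190-330), and the rest are behind the bar. I release it and rise.

>>> carry_out([
  [0,0,0,0,0,0],
  [0,0,0,0,0,0],
  [0,0,0,0,0,0],
  [0,0,0,0,0,0],
], grip=0.2)

```text
clock: 13.25
tool_pos: [0.5027, -0.0255, 0.0781]
orientation: [-179.9, -10.0, -96.1]
force: [-0.1, 0.3, -0.1]
opening: 0.05
gripper_force: 0.0
```

>>> carry_out([
  [0,0,-0.02,0,0,0],
  [0,0,-0.05,0,0,0],
  [0,0,-0.08,0,0,0],
  [0,0,-0.09,0,0,0],
  [0,0,-0.09,0,0,0],
])

```text
clock: 13.88
tool_pos: [0.5044, -0.0098, 0.1671]
orientation: [-179.9, -9.9, -96.1]
force: [0.7, -0.2, -0.4]
opening: 0.0522
gripper_force: 0.0
```

```bash
python3 - <<'E'
from h import *
b=snap('side')
cv2.imwrite('pics/g6.png',cv2.resize(b[180:330,180:380],(800,600),interpolation=cv2.INTER_CUBIC)[:,:,::-1])
K=[-.073,0,.026]
p,r,s=state();print(where(),s['force'],rel(onslope(-.0912,.055,-.0006,K),Rb),rel(onslope(-.0912,0,-.0006,K),Rb))
E
```

```text
(np.float64(-0.0914), np.float64(0.0009), np.float64(0.0878)) [-0.87782806  0.62348782 -0.53327887] [-0.0467, -0.0016, 0.0162, -0.0008, 0.0008, -0.0025] [-0.0467, -0.0016, 0.0712, -0.0008, 0.0008, -0.0025]
```

View pics/g6.png

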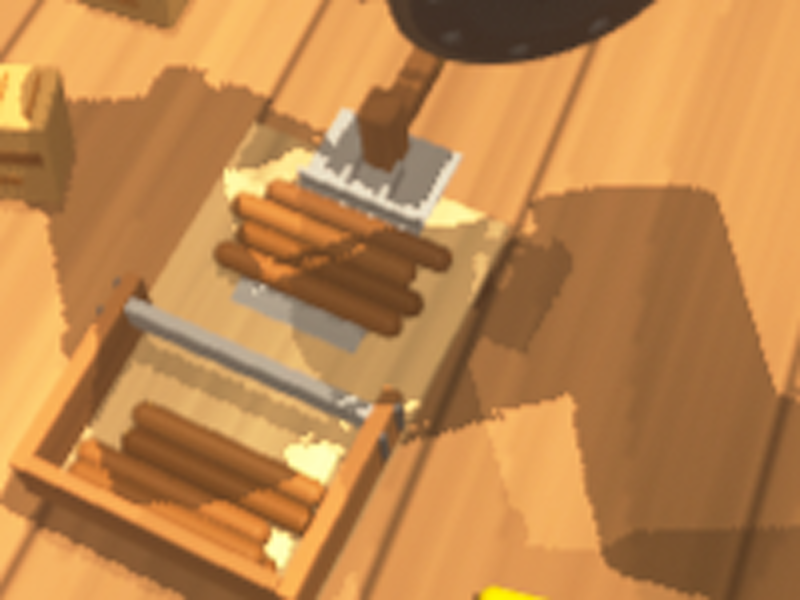

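The scoop stayed put with its four sticks, and the knob top is at crop (388,100). Now I move over the knob and down.

>>> carry_out([
  [-0.02,-0.001,0.003,0,0,0],
  [-0.04,-0.0015,0.008,0,0,0],
  [-0.0467,-0.0016,0.012,0,0,-0.002],
  [-0.0467,-0.0016,0.025,0,0,-0.002],
  [-0.0467,-0.0016,0.045,0,0,-0.002],
  [-0.0467,-0.0016,0.062,0,0,-0.002],
  [-0.0467,-0.0016,0.0712,0,0,-0.002],
  [-0.0467,-0.0016,0.0712,0,0,-0.002],
])

```text
clock: 14.92
tool_pos: [0.5092, 0.0228, 0.0881]
orientation: [-180.0, -10.0, -96.0]
force: [-0.5, 0.1, 0.7]
opening: 0.0527
gripper_force: 0.0
```

```bash
python3 - <<'E'
from h import *
print(where([-.073,0,.026]),state()[2]['force'])
def onplane(uv,h):
    o,d=ray('side',uv); k=((B+h*n-o)@n)/(d@n); q=o+k*d-B; return q@t,q@yb
print(onplane((180+388/4-.2,180+100/4-.2),.062))
E
```

```text
(np.float64(-0.0916), np.float64(-0.0007), np.float64(-0.0001)) [-0.48624897  0.08403718  0.6810417 ]
(np.float64(-0.16741389175781055), np.float64(0.003907383692664974))
```

Consistent: the knob is at slope −0.167 against an expected −0.165. I close and then lift a little.

>>> carry_out([
  [0,0,0,0,0,0],
  [0,0,0,0,0,0],
  [0,0,0,0,0,0],
  [0,0,0,0,0,0],
  [0,0,0,0,0,0],
], grip=-1)

```text
clock: 15.55
tool_pos: [0.5098, 0.0235, 0.089]
orientation: [-179.9, -9.9, -96.0]
force: [-0.8, 1.2, 4.3]
opening: 0.0219
gripper_force: 30.0
```

>>> carry_out([
  [0,0,-0.003,0,0,0],
  [0,0,-0.01,0,0,0],
  [0,0,-0.022,0,0,0],
  [0,0,-0.036,0,0,0],
  [0,0,-0.05,0,0,0],
  [0,0,-0.062,0,0,0],
  [0,0,-0.07,0,0,0],
  [0,0,-0.07,0,0,0],
])

```text
clock: 16.55
tool_pos: [0.5111, 0.0356, 0.1583]
orientation: [-179.9, -9.9, -96.0]
force: [1.3, -0.4, -4.0]
opening: 0.0219
gripper_force: 30.0
```

```bash
python3 - <<'E'
from h import *
b=snap('side'); p,r,s=state()
cv2.imwrite('pics/g7.png',cv2.resize(b[150:300,200:400],(800,600),interpolation=cv2.INTER_CUBIC)[:,:,::-1])
pan=np.array([.594,-.271]); yaw=np.radians(90)
k=[-.073,.026]
# sole_mid on pan centre, scoop yaw 90: TCP at y=pan_y+(.022-.073)
tgt=np.array([pan[0],pan[1]+.022-.073,.045+.026])
tgt[1]-=0
for dz in(.09,):
    print('above',rel(tgt+[0,0,dz],down(-90)))
print('tgt',tgt,s['force'],s['orientation'],s['opening'])
E
```

```text
above [0.342, -0.1202, 0.0568, 0.0075, -0.1733, -0.1049]
tgt [ 0.594 -0.322  0.071] [-0.05537557  0.62245208 -3.62734063] [-179.90654055   -9.93367669  -96.03104189] 0.022020197544809557
```

View pics/g7.png

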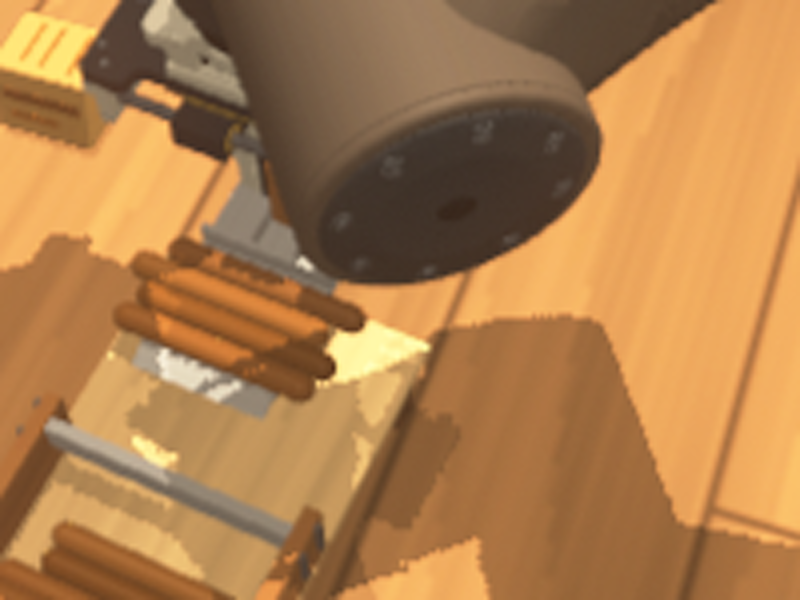

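Picture check: the scoop is lifted with all four sticks in place and clear of the deck. I carry it gently to above the pan.

>>> carry_out([
  [0.007,-0.002,0.001,0,-0.003,-0.002],
  [0.02,-0.007,0.003,0,-0.01,-0.006],
  [0.04,-0.014,0.007,0.001,-0.02,-0.012],
  [0.065,-0.022,0.011,0.001,-0.033,-0.02],
  [0.095,-0.033,0.016,0.002,-0.048,-0.029],
  [0.125,-0.043,0.021,0.003,-0.063,-0.038],
  [0.155,-0.054,0.026,0.003,-0.079,-0.048],
  [0.185,-0.064,0.031,0.004,-0.094,-0.057],
])

```text
clock: 17.6
tool_pos: [0.5546, -0.1601, 0.1589]
orientation: [179.9, -4.5, -92.7]
force: [0.6, -0.1, -2.8]
opening: 0.0216
gripper_force: 30.0
```

```bash
python3 - <<'E'
from h import *
p,r,s=state();print(p,rel([.592,-.321,.16],down(-90)),s['force'],s['opening'])
E
```

```text
[ 0.55463186 -0.16008436  0.15892729] [0.1585, -0.045, 0.0114, 0.0041, -0.0791, -0.0479] [ 0.56760501 -0.14821595 -2.84015816] 0.0215892196525762
```

>>> carry_out([
  [0.025,-0.007,0.002,0,-0.012,-0.008],
  [0.055,-0.016,0.004,0.001,-0.028,-0.017],
  [0.085,-0.024,0.006,0.002,-0.043,-0.026],
  [0.112,-0.032,0.008,0.003,-0.057,-0.034],
  [0.135,-0.038,0.01,0.003,-0.068,-0.041],
  [0.15,-0.043,0.011,0.004,-0.075,-0.045],
  [0.1585,-0.045,0.0114,0.004,-0.079,-0.048],
  [0.1585,-0.045,0.0114,0.004,-0.079,-0.048],
])

```text
clock: 18.6
tool_pos: [0.592, -0.3191, 0.1601]
orientation: [-180.0, -0.0, -90.0]
force: [-1.1, -0.1, -3.3]
opening: 0.0217
gripper_force: 30.0
```

```bash
python3 - <<'E'
from h import *
b=snap('side','c1.png'); p,r,s=state();print(p,rel([.592,-.321,.078],down(-90)),s['force'],s['opening'])
# brown stick mask in side view over the pan
hsv=cv2.cvtColor(b,cv2.COLOR_RGB2HSV)
sc=p+r.apply([-.073,0,.026]) # scoop origin
X,Y,Z=-r.as_matrix()[:,0],r.as_matrix()[:,1],-r.as_matrix()[:,2]
P=lambda x,y,z:sc+x*X+y*Y+z*Z
e=proj('side',[P(.048,.04,.001),P(.048,-.04,.001),P(0,0,.019)]);print(e.round(1))
u0,v0=np.round(e[:2].mean(0)).astype(int)
print(b[v0-14:v0+16,u0].tolist())
E
```

```text
[ 0.59195644 -0.31855846  0.16023405] [0.0024, -0.0, 0.0822, -0.0, -0.0004, -0.0] [-0.39223783 -0.32093062 -3.29866905] 0.02173658366568169
[[290.7 134.8]
 [261.7 127.3]
 [282.7 114.4]]
[[140, 85, 39], [172, 101, 44], [193, 115, 51], [186, 111, 51], [167, 101, 48], [140, 84, 40], [111, 70, 36], [109, 85, 64], [146, 131, 112], [192, 178, 155], [207, 191, 167], [218, 201, 175], [221, 207, 180], [221, 207, 181], [195, 179, 157], [120, 109, 93], [58, 46, 34], [58, 47, 35], [58, 47, 34], [57, 44, 32], [57, 45, 34], [57, 45, 34], [56, 45, 33], [57, 45, 34], [56, 45, 34], [56, 45, 34], [56, 45, 33], [56, 45, 34], [56, 46, 34], [56, 45, 34]]
```

Sticks are present and droop is negligible (the nose edge is within 1 px of the predicted spot). I lower it.

>>> carry_out([
  [0.001,0,0.01,0,0,0],
  [0.002,0,0.028,0,0,0],
  [0.0024,0,0.046,0,0,0],
  [0.0024,0,0.062,0,0,0],
  [0.0024,0,0.074,0,0,0],
  [0.0024,0,0.081,0,0,0],
  [0.0024,0,0.084,0,0,0],
  [0.0024,0,0.084,0,0,0],
])

```text
clock: 19.65
tool_pos: [0.5924, -0.3213, 0.0767]
orientation: [-180.0, -0.0, -90.0]
force: [0.2, -0.0, -3.2]
opening: 0.0218
gripper_force: 30.0
```

>>> carry_out([
  [0,0,0.001,0,0,0],
  [0,0,0.002,0,0,0],
  [0,0,0.003,0,0,0],
  [0,0,0.003,0,0,0],
])

```text
clock: 20.15
tool_pos: [0.5922, -0.3212, 0.0734]
orientation: [-180.0, -0.0, -90.0]
force: [0.0, -0.8, -4.5]
opening: 0.0221
gripper_force: 30.0
```

>>> carry_out([
  [0,0,0.001,0,0,0],
  [0,0,0.002,0,0,0],
  [0,0,0.002,0,0,0],
])

```text
clock: 20.52
tool_pos: [0.5924, -0.3213, 0.0718]
orientation: [-180.0, -0.0, -90.0]
force: [-0.7, -0.7, -0.5]
opening: 0.022
gripper_force: 30.0
```

>>> carry_out([
  [0,0,0.001,0,0,0],
  [0,0,0.0015,0,0,0],
  [0,0,0.0015,0,0,0],
])

```text
clock: 20.9
tool_pos: [0.5925, -0.3214, 0.0717]
orientation: [-179.9, -0.1, -90.0]
force: [-3.6, 2.2, 9.2]
opening: 0.0219
gripper_force: 30.0
```

Seated (about 12 N of contact). I ease up 1 mm, release and rise.

>>> carry_out([
  [0,0,-0.001,0,0,0],
  [0,0,-0.001,0,0,0],
])

```text
clock: 21.15
tool_pos: [0.5925, -0.3213, 0.0717]
orientation: [-179.9, -0.1, -90.0]
force: [-2.5, 1.5, 6.4]
opening: 0.0219
gripper_force: 30.0
```

>>> carry_out([
  [0,0,0,0,0,0],
  [0,0,0,0,0,0],
  [0,0,0,0,0,0],
  [0,0,0,0,0,0],
], grip=0.2)

```text
clock: 21.65
tool_pos: [0.5922, -0.3212, 0.0707]
orientation: [-180.0, -0.0, -90.0]
force: [-0.4, 0.5, -0.6]
opening: 0.0518
gripper_force: 0.0
```

>>> carry_out([
  [0,0,-0.015,0,0,0],
  [0,0,-0.04,0,0,0],
  [0,0,-0.08,0,0,0],
  [0,0,-0.12,0,0,0],
  [0.05,0,-0.15,0,0,0],
  [0.1,0.05,-0.15,0,0,0],
  [0.13,0.1,-0.15,0,0,0],
  [0.13,0.15,-0.15,0,0,0],
])

```text
clock: 22.65
tool_pos: [0.4403, -0.4531, 0.2215]
orientation: [-180.0, -0.1, -90.1]
force: [0.2, -0.1, 0.2]
opening: 0.0523
gripper_force: 0.0
```

```bash
python3 - <<'E'
from h import *
a=snap('top','end_t.png');b=snap('side','end_s.png'); p,r,s=state(); print(p,s['force'])
O=np.array([.592,-.248,.045])
from itertools import product
P=lambda x,y,z:O+np.array([-y,x,z])
for nm,im in(('top',a),('side',b)):
    # profile along scoop x over bed, sampled at 3 y's
    hsv=cv2.cvtColor(im,cv2.COLOR_RGB2HSV)
    for y in(-.03,0,.03,.055):
        q=proj(nm,[P(x,y,.015) for x in np.arange(-.06,.06,.004)]).round().astype(int)
        print(nm,y,''.join('B' if (hsv[v,u,1]>110 and hsv[v,u,2]>70) else 'w' if hsv[v,u,2]>100 else '.' for u,v in q),[int(hsv[v,u,2]) for u,v in q])
    e=proj(nm,[P(.048,.04,.001),P(.048,-.04,.001),P(-.092,-.04,.003),P(-.092,.04,.003),P(-.073,0,.062)]);print(e.round(1).tolist())
E
```

```text
[ 0.43760602 -0.45184485  0.2228402 ] [ 0.38788267 -0.42296911 -0.06444751]
top -0.03 wwwwww..BB.BBB..B...BB.ww..... [166, 166, 126, 115, 104, 103, 80, 70, 85, 72, 49, 71, 95, 73, 62, 59, 72, 63, 44, 70, 92, 79, 54, 101, 105, 96, 97, 98, 31, 22]
top 0 .wwwww.BB..BBB..B..BBB..w..... [41, 133, 165, 168, 134, 107, 75, 72, 84, 67, 56, 76, 94, 80, 52, 64, 77, 58, 48, 73, 90, 77, 54, 73, 107, 96, 96, 98, 62, 24]
top 0.03 wwwwww.BB..BBB..B..BB......... [166, 166, 166, 167, 167, 170, 77, 103, 90, 61, 52, 92, 96, 77, 48, 58, 77, 65, 45, 72, 77, 62, 58, 75, 81, 75, 73, 78, 38, 15]
top 0.055 .......BBB.................... [33, 36, 34, 38, 36, 37, 36, 111, 125, 106, 59, 31, 31, 18, 18, 46, 59, 50, 39, 53, 65, 57, 53, 15, 19, 17, 15, 18, 18, 17]
[[358.3, 190.2], [357.8, 159.0], [413.2, 159.5], [414.3, 190.7], [414.5, 169.9]]
side -0.03 wwwwwwwBBBBBBBBBBBBBBBBBBwwwww [236, 236, 236, 218, 173, 153, 140, 125, 136, 129, 116, 134, 148, 146, 133, 121, 124, 119, 107, 124, 142, 132, 113, 113, 97, 114, 142, 145, 170, 169]
side 0 BBBwwwwBBBBBBBBBBBBBBBBBBwwwww [103, 101, 101, 164, 206, 197, 140, 126, 134, 121, 121, 129, 146, 141, 118, 114, 124, 114, 107, 133, 133, 138, 123, 104, 98, 117, 143, 158, 171, 168]
side 0.03 wwwwwwwBBBBBBBBBBBBBBBBBwwwwww [237, 237, 237, 237, 237, 203, 203, 124, 136, 137, 131, 132, 148, 135, 117, 119, 119, 120, 107, 122, 141, 134, 116, 98, 105, 130, 140, 153, 169, 170]
side 0.055 ......BBBBBBBBBBBBBBBBBBB..... [75, 75, 75, 73, 73, 74, 143, 194, 209, 197, 156, 117, 93, 79, 97, 94, 101, 97, 92, 98, 104, 113, 108, 98, 83, 60, 57, 57, 57, 58]
[[289.8, 159.5], [262.4, 152.1], [280.2, 121.0], [306.1, 127.5], [291.7, 111.7]]
```

Four stick ridges show on the bed in both views, at the expected pose, and the arm is clear. I hand in the job.

```bash
python3 -c "
from plant import workorder
print(workorder.close_job())"
```

```text
the job is handed in; nothing more can be done
None
```

The scoop is set down flat near the middle of the scale's pan with one level layer of four sticks, the other five are left in the bin by count, and the job is handed in at about 23 s of the 67 s allowed.

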